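Pack the gauge-calibration case

TASK

Pack the calibration case: swing its top tray up and over by its tab until fully open, lay the pipe tee and the needle valve flat in the compartment underneath, one in each bay, and swing the tray back down fully home. Then lay the large gauge, dial up, and the hexagonal coupling in the tray, one in each bay. The small gauge and the elbow do not belong to the kit: leave them where they lie.

Things in the scene. Friction and masses are not known exactly. Their poses are not given: they have to be found in the camera images.
- case: Blue fixed case under a grey top tray: open tub 130 (x) by 220 (y) by 55 mm high, walls and floor 4 mm. Origin: centre of underside. A divider at y = 0, 22 mm high, makes two lower bays 122 by 106 mm, centres y = +-56 mm. Tray home: heights 55 to 85 mm, floor top 58, walls 3, divider at y = 0 up to 71 mm, bays 124 by 105 mm, centres y = +-55 mm. Link arms outside the short ends, to y = +-116.
- swing (a joint): Angle q of the tray's link arms, rad: 0 = home (the start), 1.745 = fully open. They are 100 mm long and keep the tray level: in the case frame it shifts by x = 100*(sin(q-1.047)+0.866), z = 100*(cos(q-1.047)-0.5) mm from home: up 50 mm, over, and ends 151 mm towards the case's +x and 27 mm higher, clear of the tub. Friction holds it wherever it is left; moving it takes 3 to 6 N.
- tray_grip (a point): Point on the tray's upright black tab, mid-way along its case -x edge: tab 12 mm thick (case x), 40 mm wide (case y), rising 26 mm above the tray's rim. The point lies on the tab's centre line, at its top: with the tray home at (-64.5, 0, 111) mm in the case frame, rim at 85 mm. It moves with the tray; axes as the case's.
- gauge: The large pressure gauge, lying on its back, white dial up, on the 3 mm thick mat that carries all the loose things: black round case 54 mm across and 30 mm thick, origin at the centre of its underside, z up out of the dial; brass stem (square 14 mm, then an 11 mm thread) sticking out along +x to 49 mm from the origin.
- tee: Steel pipe tee lying flat: three round limbs 24 mm in diameter, run of 64 mm along its y (+-32 mm), branch along +x reaching 42 mm from the run's axis. Origin on the underside, below the crossing of the axes; the axes lie 12 mm above it.
- valve: Steel needle valve: body block 36 (x) by 26 (y) by 24 mm high with 18 mm round ports out to x = +-30 mm, on top a brass neck and a round black knob 22 mm across, top at 40 mm. Origin: centre of the underside, knob up.
- coupling: Steel hexagonal coupling lying on a flat: 30 mm across flats, 50 mm long along its x. Origin: centre of the underside.
- small_gauge: Look-alike, not part of the kit: a small pressure gauge, same make, only 38 mm across and 24 mm thick, stem along +x to 39 mm from the origin. Origin: centre of the underside.
- elbow: Look-alike, not part of the kit: steel pipe elbow, two limbs 24 mm in diameter only, one along +x to 42 mm and one along +y to 32 mm from the origin, which lies on the underside below the crossing of the axes.
Not all that is in view belongs to the job. What is shaped like the tee but red is not meant.

How it is judged:
On the way, in this order (a step that is already met when the one before it is completed fails the run):
1. the tray is swung open, past 1.4 rad (value of joint swing above 1.4 rad), for 0.2 s.
2. tee and valve lie flat in the lower compartment, one in each bay (((y of tee in the frame of case between 0.012 and 0.1 m and z of tee in the frame of case between -0.002 and 0.028 m and x of tee in the frame of case between -0.056 and 0.056 m and y of valve in the frame of case between -0.1 and -0.012 m and z of valve in the frame of case between -0.002 and 0.028 m and x of valve in the frame of case between -0.056 and 0.056 m) or (y of tee in the frame of case between -0.1 and -0.012 m and z of tee in the frame of case between -0.002 and 0.028 m and x of tee in the frame of case between -0.056 and 0.056 m and y of valve in the frame of case between 0.012 and 0.1 m and z of valve in the frame of case between -0.002 and 0.028 m and x of valve in the frame of case between -0.056 and 0.056 m)) and angle between each of tee, valve's own z axis and vertical below 0.25 rad), for 0.2 s.
3. the tray is back home (within 0.05 rad) over tee and valve (all of step 2 and value of joint swing below 0.05 rad), for 0.2 s.
4. large gauge and coupling are in the tray, one in each bay (((y of gauge in the frame of case between 0.012 and 0.1 m and z of gauge in the frame of case between 0.047 and 0.097 m and x of gauge in the frame of case between -0.056 and 0.056 m and y of coupling in the frame of case between -0.1 and -0.012 m and z of coupling in the frame of case between 0.047 and 0.097 m and x of coupling in the frame of case between -0.056 and 0.056 m) or (y of gauge in the frame of case between -0.1 and -0.012 m and z of gauge in the frame of case between 0.047 and 0.097 m and x of gauge in the frame of case between -0.056 and 0.056 m and y of coupling in the frame of case between 0.012 and 0.1 m and z of coupling in the frame of case between 0.047 and 0.097 m and x of coupling in the frame of case between -0.056 and 0.056 m)) and angle between gauge's own z axis and vertical below 0.25 rad), for 0.2 s.
At the end, for the whole second after the job is handed in: Tee and valve flat (0.25 rad) in the lower bays, one in each; tray home (0.05 rad); large gauge, dial up (0.25 rad), and coupling in the tray bays, one in each (origins in the bay: case frame |x| < 56 mm, |y| 12 to 100 mm; heights under 28 mm below, 47 to 97 mm in the tray); all at rest (all of step 3 and all of step 4 and linear speed of each of tee, valve, gauge, coupling below 0.02 m/s); the robot touches nothing.
It fails at once if the small gauge or the elbow is moved more than 30 mm (distance of any of small_gauge, elbow from where it was at the start of the episode above 0.03 m).
It also fails if it takes over 144 s, if anything falls off the work surface, if the arm or the gripper's body presses on something with over 40 N, if the wrist force passes 120 N, or if a joint passes its speed limit or range.

ROBOT

A 7-joint arm with a two-finger parallel gripper is mounted at the origin on the work surface. World frame = base frame: x ahead of the robot, y to its left, z up, the work surface at z = 0. Lengths are in m, angles in rad, forces in N, time in s.
With the tool pointing down it reaches from about 0.4 to 0.85 m from the base axis. Payload 10.4 kg.
Tool frame: the origin (TCP) lies on the centre line of the jaws, within the pads' length; the fingertips stand 14 mm ahead of it and the grasp point (between the pads) lies 5 mm behind it (manip.tip_reach is the distance from the TCP to the fingertips, in m); z points along the fingers, y is the line along which they close (so a half turn about z gives the same grasp; the last joint's range is limited). The gripper opens to 85 mm and grips with 20 to 120 N. Pads are 22 mm wide; open, the fingers measure 114 mm over their backs; the gripper's body (76 mm by 85 mm) begins 54 mm behind the grasp point. The pads swing forward as they close: fully open they stand 13 mm farther back than shut.
Start: joints at [1.206, 0.332, -0.065, 1.46, 0.022, 1.35, -0.088], TCP at [0.21, -0.589, 0.245] pointing down, gripper open.
Joint ranges: [-2.6, 2.6], [-0.5, 2.12], [-1.47, 1.34], [0.16, 2.42], [-1.27, 4.41], [0.06, 2.06], [-2.6, 2.6]. Speed limits (rad/s): [2.22, 2.22, 2.79, 2.79, 3.14, 3.14, 3.14].

INTERFACE

Orientations are given as a unit quaternion [x, y, z, w].
In Python, from workcell import manip gives the robot as it stands.
- The arm moves only by the shell command python3 -m pendant 'ROWS' [FORCE]. ROWS is JSON, a list of rows, each a list of 7 numbers: the shift along the tool's x, y, z in units of 50 mm (1.0 is 50 mm), then the turn, a rotation vector about the tool's x, y, z in units of 8 degrees (1.0 is 8 degrees), then the opening, from -1 (shut) to 1 (fully open), so that 0 is half open. In form: [[dx, dy, dz, ax, ay, az, jaw], ...]. A call has exactly 10 rows; each row is the pose to reach, as a shift and turn from the pose commanded when the call began, along the tool's axes at that moment; what a row does not reach only later rows make up. A row lasts 1/8 s, in which the tool goes at most 62.5 mm and 10.7 degrees, less where a joint would pass 70% of its speed; a pose out of reach is approached as far as the arm can. A call with a gripper value outside its range is refused whole. The fingers move at their own pace and stop on an object; FORCE is the grip in N (left out, the last holds). Time passes only in rows, so rows that repeat a pose let the fingers close, or fill a call up. It gives the time, the measured TCP pose, the force, the opening and the grip force at its end, in the units of the state.
- manip.get_obs(): the state, without advancing time (a new reading comes with each control period).
- manip.camera(name): name is "scene" or "top" or "wrist"; returns (picture, depth): 480x640x3 uint8, red, green, blue; 480x640 float32, m along the optical axis (not along the pixel's ray), 0 where there is no reading.
- manip.get_calibration(name): a dict with "fx", "fy", "cx", "cy" (pixels), "xyz" and "orientation" of the camera in the world. Camera axes: x right, y up, looking along -z (the intrinsics and any distortion apply to the point x, -y, -z); pixel columns grow to the right and rows downward; lengths in m; the calibration is good to about 2 mm. The wrist camera is an equidistant fisheye: a pixel r from the principal point sees the ray r / f radians off the axis. A picture is of the moment at which its call begins: read the wrist's pose just before it. get_calibration takes no time and is no camera call; for the wrist camera it gives the pose at the moment of the call.
- manip.hand_in(): hands the job in; it is judged then, once.
Trained networks look in the newest picture that a camera, given by its name, has taken for a name from the list of things; names that differ only in an ending like _2 or _b are one class to them, and where a whole thing is asked for, a point or a joint stands for the part that bears it (a point fixed in the world has none). Each returns a list of dicts, best first, with "p" (0 to 1); they miss things now and then, are a little off and sometimes report something else, mostly with a low value. They report only what shows in the picture. A call takes as long as a camera call. They do not tell look-alikes from the thing itself.
- manip.find_in(thing, camera): "box" ([left, top, right, bottom] in pixels, round what is visible of it).
- manip.trace(thing, camera): "pixels" (480x640 bool, what is visible of it) and "box" ([left, top, right, bottom] in pixels, round what is visible of it).
- manip.tip_of(thing, camera): "pixel" ([column, row] in pixels: a listed point, or the origin of a listed thing).
The state is a dict: "clock": time; "joint_pos": joint angles; "joint_velocities": joint speeds; "tau": joint torques, N m; "position": TCP position; "ee_rot": TCP orientation; "ft_force": force on the tool from outside, world axes, zero at the start; "torque": the same for the moment, N m; "grip_width": opening from 0.0 (shut) to 1.0 (fully open); "grasp_force": force on a finger pad.
Only numpy, scipy, OpenCV 4.12 (cv2) and the standard library are available. Lean on these libraries where they do the work, as an engineer would, in place of code of your own. Each camera call takes 0.05 s, during which the arm holds its last target. There are 200 camera calls.

## Working session

There is one attempt and no reset: what is moved stays moved. The work goes in short steps, Python scripts to look and compute and a shell command to move; the robot and the scene stay as the last step left them, time stands still between calls to the robot, and variables do not carry over. Pictures are saved under pics/ and viewed, at most 14 in all, crops included, and the job is handed in when it is done.

```bash
ls; mkdir -p pics; python3 - <<'E'
from workcell import manip
import cv2,numpy as np
o=manip.get_obs();print(o['clock'],o['position'],o['ee_rot'],o['grip_width'],manip.tip_reach)
for c in['scene','top']:
    p,d=manip.camera(c);cv2.imwrite(f'pics/{c}0.png',p[:,:,::-1]);np.savez(f'{c}0.npz',p=p,d=d)
    print(c,manip.get_calibration(c))
    for t in['case','tray_grip','gauge','tee','valve','coupling','elbow','small_gauge']:
        print(t,[(np.round(r['pixel']).tolist(),round(r['p'],2)) for r in manip.tip_of(t,c)][:4])
E
```

```text
pics
0.0 [ 0.2093617  -0.58852107  0.24452576] [ 9.85433892e-01  1.70057481e-01 -1.44830003e-04 -6.90059098e-04] 0.9988378786772063 0.014
scene {'fx': 479.17402690490997, 'fy': 479.17402690490997, 'cx': 315.72803171473305, 'cy': 238.46141946993075, 'xyz': array([ 0.91160124, -0.2749867 ,  0.81631219]), 'orientation': array([0.27040257, 0.15397623, 0.44651243, 0.83892814])}
case [([247.0, 345.0], 0.98)]
tray_grip [([211.0, 294.0], 0.59)]
gauge [([344.0, 247.0], 0.89)]
tee [([423.0, 202.0], 0.89), ([380.0, 156.0], 0.78), ([247.0, 344.0], 0.32)]
valve [([369.0, 282.0], 0.83)]
coupling [([446.0, 288.0], 0.89)]
elbow [([382.0, 222.0], 0.88), ([413.0, 248.0], 0.73)]
small_gauge [([411.0, 251.0], 0.94)]
top {'fx': 452.9028887175573, 'fy': 452.9028887175573, 'cx': 323.4084091182516, 'cy': 246.15933768313036, 'xyz': array([ 0.26849083, -0.01231431,  1.10097238]), 'orientation': array([ 0.0788972 , -0.07419272, -0.68653648,  0.71898423])}
case [([397.0, 237.0], 0.67)]
tray_grip [([412.0, 257.0], 0.74), ([242.0, 270.0], 0.16)]
gauge [([287.0, 265.0], 0.76)]
tee [([192.0, 328.0], 0.68)]
valve []
coupling [([249.0, 188.0], 0.81)]
elbow [([243.0, 267.0], 0.6)]
small_gauge [([247.0, 227.0], 0.6)]
```

View pics/scene0.png

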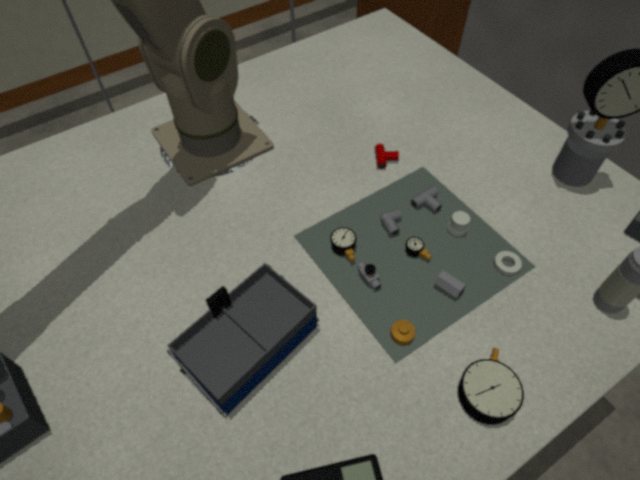

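View pics/top0.png

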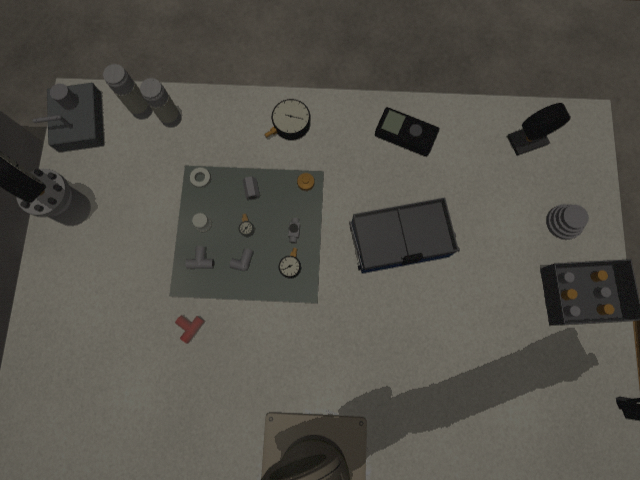

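```bash
cat > h.py <<'E'
from workcell import manip
import cv2,numpy as np
from scipy.spatial.transform import Rotation as R
def cloud(d,cal):
    v,u=np.mgrid[:480,:640]
    x=(u-cal['cx'])/cal['fx']*d; y=(v-cal['cy'])/cal['fy']*d
    P=np.stack([x,-y,-d],-1)
    return R.from_quat(cal['orientation']).apply(P.reshape(-1,3)).reshape(480,640,3)+cal['xyz']
def plane(px,cal,z):  # intersect pixel rays with height z
    px=np.atleast_2d(px).astype(float)
    r=np.c_[(px[:,0]-cal['cx'])/cal['fx'],-(px[:,1]-cal['cy'])/cal['fy'],-np.ones(len(px))]
    r=R.from_quat(cal['orientation']).apply(r)
    return cal['xyz']+r*((z-cal['xyz'][2])/r[:,2])[:,None]
def yaw(q): # world heading of tool x axis and y axis, deg
    m=R.from_quat(q).as_matrix();return np.degrees([np.arctan2(m[1,0],m[0,0]),np.arctan2(m[1,1],m[0,1])])
E
python3 - <<'E'
from h import *
for c in['top','scene']:
    f=np.load(f'{c}0.npz');cal=manip.get_calibration(c);W=cloud(f['d'],cal)
    z=W[...,2]; ok=f['d']>0
    reg=ok&(W[...,0]>.35)&(W[...,0]<.85)&(W[...,1]>-.4)&(W[...,1]<.4)
    print(c,'table z',np.median(z[reg&(abs(z)<.02)]),np.std(z[reg&(abs(z)<.006)]))
    m=(reg&(z>.012)).astype(np.uint8)
    n,l,s,ce=cv2.connectedComponentsWithStats(m)
    for i in range(1,n):
        if s[i,4]<25: continue
        P=W[l==i]; b=cv2.minAreaRect((P[:,:2]*1000).astype(np.float32))
        print(s[i,4],np.round(ce[i]),'mean',np.round(P.mean(0),3),'zmax',round(np.percentile(P[:,2],97),3),np.round(b[0]),np.round(b[1]),round(b[2]))
p=np.load('scene0.npz')['p'][140:350,290:540];cv2.imwrite('pics/crop.png',cv2.resize(p[:,:,::-1],None,fx=3,fy=2.8,interpolation=3)[:600,:800])
E
```

```text
top table z 0.0008727989012256021 0.0023389597211877847
297 [169. 104.] mean [0.832 0.396 0.089] zmax 0.151 [833. 396.] [ 8. 33.] 89
914 [289. 124.] mean [0.818 0.103 0.037] zmax 0.044 [819. 110.] [ 62. 116.] 1
1653 [408. 133.] mean [ 0.807 -0.201  0.038] zmax 0.046 [ 817. -199.] [150.  76.] 69
231 [200. 177.] mean [0.672 0.323 0.017] zmax 0.021 [673. 323.] [51. 49.] 32
237 [305. 181.] mean [0.671 0.054 0.023] zmax 0.033 [673.  54.] [43. 42.] 41
291 [251. 188.] mean [0.646 0.189 0.028] zmax 0.036 [648. 191.] [53. 35.] 15
5841 [403. 235.] mean [ 0.534 -0.187  0.061] zmax 0.087 [ 532. -189.] [137. 234.] 13
253 [201. 222.] mean [0.549 0.3   0.038] zmax 0.048 [552. 303.] [38. 36.] 16
230 [246. 226.] mean [0.546 0.193 0.026] zmax 0.031 [550. 197.] [56. 36.] 31
238 [294. 230.] mean [0.541 0.075 0.029] zmax 0.045 [544.  76.] [27. 62.] 87
397 [199. 260.] mean [0.457 0.298 0.024] zmax 0.029 [466. 301.] [54. 66.] 3
298 [242. 261.] mean [0.46  0.195 0.024] zmax 0.029 [466. 199.] [44. 54.] 78
441 [290. 265.] mean [0.454 0.078 0.032] zmax 0.037 [458.  82.] [70. 52.] 18
scene table z -0.0001216277
[... 350 characters left out ...]
47.] mean [0.553 0.191 0.024] zmax 0.029 [553. 197.] [56. 39.] 40
365 [507. 262.] mean [0.678 0.321 0.016] zmax 0.019 [677. 322.] [51. 52.] 21
912 [618. 283.] mean [0.837 0.394 0.085] zmax 0.145 [836. 395.] [ 9. 29.] 77
11952 [243. 335.] mean [ 0.542 -0.193  0.06 ] zmax 0.086 [ 536. -188.] [137. 232.] 13
387 [369. 274.] mean [0.552 0.072 0.027] zmax 0.044 [548.  74.] [26. 61.] 90
449 [449. 284.] mean [0.655 0.184 0.028] zmax 0.034 [653. 187.] [52. 32.] 20
454 [402. 331.] mean [0.679 0.051 0.022] zmax 0.031 [677.  53.] [42. 43.] 56
1924 [483. 380.] mean [0.825 0.098 0.038] zmax 0.042 [821. 108.] [ 59. 119.] 1
1567 [342. 470.] mean [ 0.807 -0.174  0.039] zmax 0.042 [ 794. -185.] [151.  36.] 57
```

View pics/crop.png

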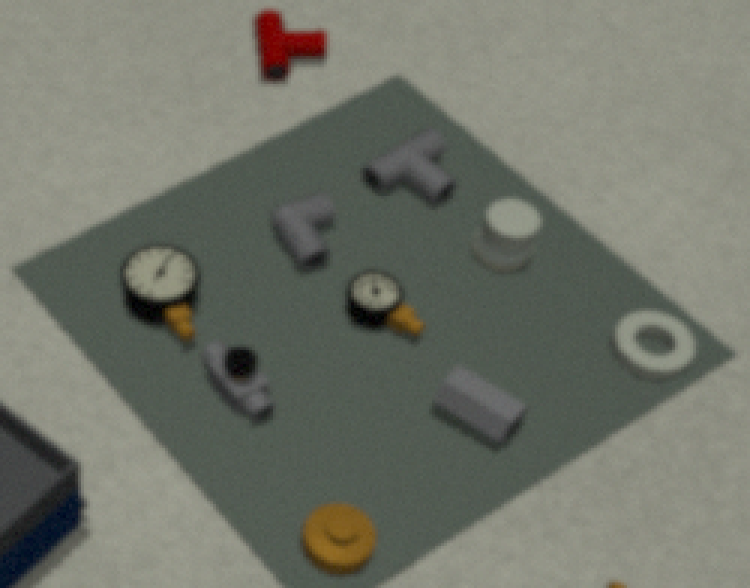

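Candidates (scene pixels): gauges – large (343,242), small (413,247), giant one on the table (490,390), pump (615,85); tees – grey (427,200), red (385,157), elbow (391,220); valve (369,275); coupling (450,284). The crop confirms the large gauge is (343,242), tee is the grey one at (427,200). Tab at (218,300), towards the robot.

```bash
cat > g.py <<'E'
# go: x y z yheading(deg) -> row numbers from the current pose
import sys
from h import *
def to(x,y,z,hy):
    o=manip.get_obs();r0=R.from_quat(o['ee_rot']);h=np.radians(hy)
    best=None
    for s in(1,-1):
        Y=s*np.array([np.cos(h),np.sin(h),0]);Z=np.array([0,0,-1.]);X=np.cross(Y,Z)
        v=(r0.inv()*R.from_matrix(np.c_[X,Y,Z])).as_rotvec()
        if best is None or np.linalg.norm(v)<np.linalg.norm(best): best=v
    d=r0.inv().apply(np.array([x,y,z])-o['position'])
    print('row',np.round(d/.05,2),np.round(np.degrees(best)/8,2))
if __name__=='__main__':
    a=list(map(float,sys.argv[1:]));to(*a)
    o=manip.get_obs();print(o['clock'],np.round(o['position'],4),np.round(yaw(o['ee_rot']),1),'j7',round(o['joint_pos'][6],2),round(o['grip_width'],2))
E
python3 g.py .473 -.2025 .2 13
```

```text
row [ 7.55 -5.51  0.91] [  0.     0.   -10.43]
0.9 [ 0.2095 -0.5888  0.2453] [ 19.6 -70.4] j7 -0.09 1.0
```

```bash
python3 -m pendant '[[2,-1.4,0,0,0,-1.3,0],[3,-2.2,0,0,0,-2.6,0],[4,-2.9,0.2,0,0,-3.9,0],[5,-3.6,0.4,0,0,-5.2,0],[6,-4.4,0.6,0,0,-6.5,0],[7,-5.1,0.8,0,0,-7.8,0],[7.55,-5.51,0.9,0,0,-9.1,0],[7.55,-5.51,0.9,0,0,-10.43,0],[7.55,-5.51,0.9,0,0,-10.43,0],[7.55,-5.51,0.9,0,0,-10.43,0]]' 40
python3 - <<'E'
from h import *
o=manip.get_obs();print(np.round(o['position'],4),yaw(o['ee_rot']))
p,d=manip.camera('wrist');cv2.imwrite('pics/w1.png',p[:,:,::-1]);print(manip.get_calibration('wrist'))
p,d=manip.camera('scene');print([(r['pixel'],r['p']) for r in manip.tip_of('tray_grip','scene')])
print(manip.find_in('tray_grip','wrist')[:2],[(r['pixel'],r['p']) for r in manip.tip_of('tray_grip','wrist')])
cal=manip.get_calibration('scene')
for r in manip.tip_of('tray_grip','scene'): print(plane(r['pixel'],cal,.111))
E
python3 g.py .473 -.2025 .101 13
```

```text
clock: 2.15
position: [0.4724, -0.2037, 0.2004]
ee_rot: [0.623, 0.782, -0.0, 0.0]
ft_force: [-0.3, -0.5, 0.3]
grip_width: 0.501
grasp_force: 0.0
[ 0.4724 -0.2037  0.2004] [102.86371497  12.86370861]
{'fx': 371.64829954431775, 'fy': 371.64829954431775, 'cx': 317.8881595079116, 'cy': 240.3424126080867, 'xyz': array([ 0.45596116, -0.13221742,  0.33024282]), 'orientation': array([-0.14532056, -0.01652889,  0.1105993 ,  0.98304452])}
[([213.8, 295.3], 0.78)]
[{'box': [309.9, 75.0, 504.5, 369.9], 'p': 0.77}] [([321.4, 252.3], 0.9)]
[[ 0.47636162 -0.20618973  0.111     ]]
row [0.02 0.01 1.99] [ 0.    0.   -0.01]
2.45 [ 0.4725 -0.2035  0.2004] [102.9  12.9] j7 0.48 0.5
```

View pics/w1.png

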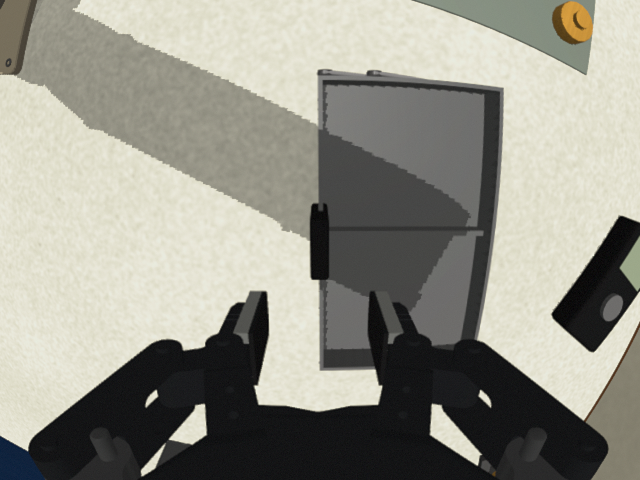

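```bash
cat >> h.py <<'E'
def fish(px,cal,z):
    px=np.atleast_2d(px).astype(float);u=(px-[cal['cx'],cal['cy']])/cal['fx'];t=np.linalg.norm(u,axis=1)
    s=np.where(t>1e-9,np.sin(t)/np.maximum(t,1e-9),1)
    r=np.c_[u[:,0]*s,-u[:,1]*s,-np.cos(t)];r=R.from_quat(cal['orientation']).apply(r)
    return cal['xyz']+r*((z-cal['xyz'][2])/r[:,2])[:,None]
E
python3 - <<'E'
from h import *
cal=manip.get_calibration('wrist')
print('rim corners',fish([[320,76],[501,90],[478,350],[322,369]],cal,.085))
print('tab top corners',fish([[312,204],[327,204],[312,280],[327,280]],cal,.111),fish([[321,252]],cal,.111))
print('divider ends',fish([[330,229],[482,233]],cal,.071))
E
```

```text
rim corners [[ 0.44930377 -0.09548476  0.085     ]
 [ 0.57333705 -0.06769908  0.085     ]
 [ 0.62594069 -0.2677223   0.085     ]
 [ 0.50030715 -0.30869143  0.085     ]]
tab top corners [[ 0.46247946 -0.17475953  0.111     ]
 [ 0.47125869 -0.17274027  0.111     ]
 [ 0.47329596 -0.22284402  0.111     ]
 [ 0.48264503 -0.22070121  0.111     ]] [[ 0.47461769 -0.2031404   0.111     ]]
divider ends [[ 0.48037476 -0.19765432  0.071     ]
 [ 0.59647006 -0.17367628  0.071     ]]
```

```bash
python3 -m pendant '[[0,0.03,0.6,0,0,0,0],[0,0.03,1.2,0,0,0,0],[0,0.03,1.7,0,0,0,0],[0,0.03,1.97,0,0,0,0],[0,0.03,1.97,0,0,0,0],[0,0.03,1.97,0,0,0,-1],[0,0.03,1.97,0,0,0,-1],[0,0.03,1.97,0,0,0,-1],[0,0.03,1.97,0,0,0,-1],[0,0.03,1.97,0,0,0,-1]]' 50
python3 - <<'E'
import numpy as np
for q in np.linspace(0,1.745,21)[1:]:
    print(round(q,2),round(2*(np.sin(q-1.047)+.866),2),round(-2*(np.cos(q-1.047)-.5),2),end=' | ')
E
```

```text
clock: 3.7
position: [0.4734, -0.2031, 0.1029]
ee_rot: [0.623, 0.783, -0.001, -0.0]
ft_force: [-8.8, -0.5, 10.2]
grip_width: 0.125
grasp_force: 49.1
0.09 0.09 -0.15 | 0.17 0.2 -0.29 | 0.26 0.32 -0.41 | 0.35 0.45 -0.53 | 0.44 0.59 -0.64 | 0.52 0.73 -0.73 | 0.61 0.89 -0.81 | 0.7 1.05 -0.88 | 0.79 1.21 -0.93 | 0.87 1.38 -0.97 | 0.96 1.56 -0.99 | 1.05 1.73 -1.0 | 1.13 1.91 -0.99 | 1.22 2.08 -0.97 | 1.31 2.25 -0.93 | 1.4 2.42 -0.88 | 1.48 2.58 -0.81 | 1.57 2.73 -0.73 | 1.66 2.88 -0.64 | 1.74 3.02 -0.53 |
```

```bash
python3 -m pendant '[[0,0.09,-0.15,0,0,0,-1],[0,0.2,-0.29,0,0,0,-1],[0,0.32,-0.41,0,0,0,-1],[0,0.45,-0.53,0,0,0,-1],[0,0.59,-0.64,0,0,0,-1],[0,0.73,-0.73,0,0,0,-1],[0,0.89,-0.81,0,0,0,-1],[0,1.05,-0.88,0,0,0,-1],[0,1.21,-0.93,0,0,0,-1],[0,1.38,-0.97,0,0,0,-1]]' && python3 -m pendant '[[0,0.18,-0.02,0,0,0,-1],[0,0.35,-0.03,0,0,0,-1],[0,0.53,-0.02,0,0,0,-1],[0,0.7,0,0,0,0,-1],[0,0.87,0.04,0,0,0,-1],[0,1.04,0.09,0,0,0,-1],[0,1.2,0.16,0,0,0,-1],[0,1.35,0.24,0,0,0,-1],[0,1.5,0.33,0,0,0,-1],[0,1.64,0.44,0,0,0,-1]]'
```

```text
clock: 4.95
position: [0.5415, -0.1871, 0.1517]
ee_rot: [0.622, 0.783, -0.0, 0.0]
ft_force: [-4.6, 0.6, 3.3]
grip_width: 0.128
grasp_force: 49.7
clock: 6.2
position: [0.621, -0.1686, 0.1287]
ee_rot: [0.622, 0.783, -0.001, -0.001]
ft_force: [-43.3, 1.8, 64.2]
grip_width: 0.127
grasp_force: 58.8
```

```bash
python3 -m pendant '[[0,-0.05,-0.06,0,0,0,-1],[0,-0.05,-0.06,0,0,0,0],[0,-0.05,-0.06,0,0,0,0],[0,-0.05,-0.06,0,0,0,0],[0,-0.05,-0.06,0,0,0,0],[0,-0.05,-0.8,0,0,0,0],[0,-0.05,-1.6,0,0,0,0],[0,-0.05,-2.4,0,0,0,0],[0,-0.05,-3,0,0,0,0],[0,-0.05,-3,0,0,0,0]]'
python3 - <<'E'
from h import *
p,d=manip.camera('wrist');cv2.imwrite('pics/w2.png',p[:,:,::-1])
E
python3 g.py .47 .30 .2 0;python3 g.py .47 .30 .2 90
```

```text
clock: 7.45
position: [0.62, -0.1689, 0.2811]
ee_rot: [0.622, 0.783, 0.001, 0.002]
ft_force: [-0.1, 1.0, 0.1]
grip_width: 0.501
grasp_force: 0.0
row [ 9.81 -0.8   1.57] [0.01 0.01 1.63]
7.5 [ 0.6193 -0.169   0.2791] [103.  13.] j7 0.29 0.5
row [ 9.81 -0.8   1.57] [ 0.    0.01 -9.62]
7.5 [ 0.6193 -0.169   0.2791] [103.  13.] j7 0.29 0.5
```

View pics/w2.png

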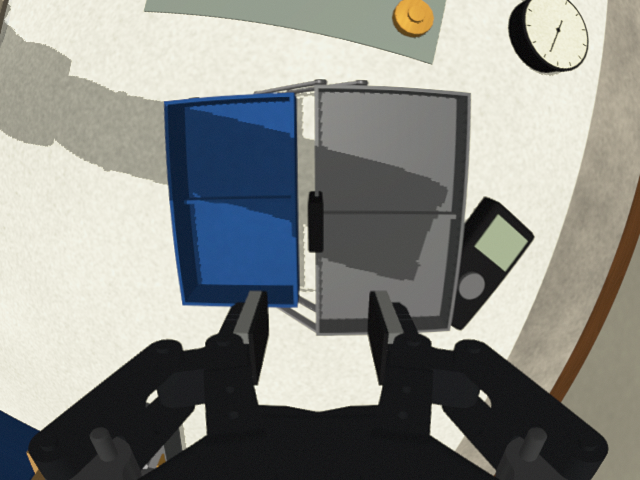

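Tray is fully open, tub empty (bays around (240,150) and (240,245)), tab at (316,222). On to the tee.

```bash
python3 -m pendant '[[1.2,-0.1,0,0,0,-1.3,0],[2.4,-0.2,0,0,0,-2.6,0],[3.6,-0.3,0,0,0,-3.9,0],[4.8,-0.4,0.2,0,0,-5.2,0],[6,-0.5,0.4,0,0,-6.5,0],[7.2,-0.6,0.7,0,0,-7.8,0],[8.4,-0.7,0.9,0,0,-9.1,0],[9.6,-0.8,1.1,0,0,-9.62,0],[9.81,-0.8,1.2,0,0,-9.62,0],[9.81,-0.8,1.2,0,0,-9.62,0]]' 70
cat >> h.py <<'E'
def fcloud(d,cal):
    v,u=np.mgrid[:480,:640];U=np.stack([u-cal['cx'],v-cal['cy']],-1)/cal['fx'];t=np.linalg.norm(U,axis=-1)
    k=np.where(t>1e-6,np.tan(np.minimum(t,1.4))/np.maximum(t,1e-6),1)*d
    P=np.stack([U[...,0]*k,-U[...,1]*k,-d],-1)
    return R.from_quat(cal['orientation']).apply(P.reshape(-1,3)).reshape(480,640,3)+cal['xyz']
def blobs(x,y,r=.07,zmin=.012,save=None):
    cal=manip.get_calibration('wrist');p,d=manip.camera('wrist');W=fcloud(d,cal)
    if save: cv2.imwrite(save,p[:,:,::-1])
    o=manip.get_obs();T=o['position']
    m=(d>0)&(np.hypot(W[...,0]-x,W[...,1]-y)<r)&(W[...,2]>zmin)&(W[...,2]<.06)
    print('ground',np.median(W[(d>0)&(np.hypot(W[...,0]-x,W[...,1]-y)<r)&(W[...,2]<zmin)][:,2]))
    n,l,s,ce=cv2.connectedComponentsWithStats(m.astype(np.uint8))
    for i in range(1,n):
        if s[i,4]<150: continue
        P=W[l==i];b=cv2.minAreaRect((P[:,:2]*1000).astype(np.float32))
        print(s[i,4],np.round(ce[i]),np.round(P.mean(0),4),'zmax',round(np.percentile(P[:,2],98),4),np.round(b[0],1),np.round(b[1],1),round(b[2],1),'x',np.round(np.percentile(P[:,0],[1,99]),3),'y',np.round(np.percentile(P[:,1],[1,99]),3))
    return W,p,l
E
python3 - <<'E'
from h import *
blobs(.47,.30,save='pics/w3.png')
E
```

```text
clock: 8.75
position: [0.4688, 0.2999, 0.217]
ee_rot: [-0.0, 1.0, -0.0, -0.001]
ft_force: [0.4, -1.7, -0.7]
grip_width: 0.503
grasp_force: 0.0
ground 0.004314231484362024
2807 [319. 205.] [0.4593 0.301  0.0255] zmax 0.029 [467. 301.] [54.2 65.5] 3.7 x [0.439 0.493] y [0.269 0.331]
436 [321. 288.] [0.537  0.3032 0.0297] zmax 0.0468 [536.6 303.9] [ 6.4 25.3] 0.8 x [0.534 0.54 ] y [0.292 0.316]
```

View pics/w3.png

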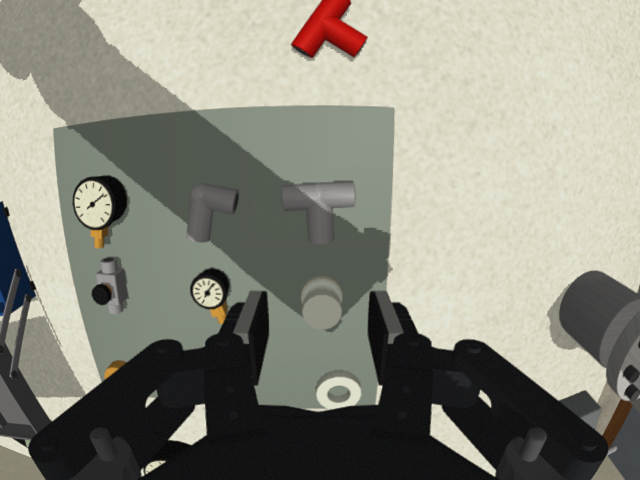

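```bash
python3 g.py .478 .3018 .018 93.7
```

```text
row [-0.17  0.06  3.99] [-0.01 -0.01 -0.47]
8.8 [0.4697 0.2988 0.2174] [179.9  89.9] j7 0.71 0.5
```

```bash
python3 -m pendant '[[-0.17,0.05,1.2,0,0,-0.47,0],[-0.17,0.05,2.4,0,0,-0.47,0],[-0.17,0.05,3.3,0,0,-0.47,0],[-0.17,0.05,3.8,0,0,-0.47,0],[-0.17,0.05,3.99,0,0,-0.47,0],[-0.17,0.05,3.99,0,0,-0.47,0],[-0.17,0.05,3.99,0,0,-0.47,-1],[-0.17,0.05,3.99,0,0,-0.47,-1],[-0.17,0.05,3.99,0,0,-0.47,-1],[-0.17,0.05,3.99,0,0,-0.47,-1]]'
python3 -m pendant '[[0,0,0,0,0,0,-1],[0,0,-0.5,0,0,0,-1],[0,0,-1.2,0,0,0,-1],[0,0,-2,0,0,0,-1],[0,0,-2.8,0,0,0,-1],[0,0,-3.4,0,0,0,-1],[0,0,-4,0,0,0,-1],[0,0,-4,0,0,0,-1],[0,0,-4,0,0,0,-1],[0,0,-4,0,0,0,-1]]'
python3 - <<'E'
import numpy as np
c=np.array([.5365,-.187]);a=np.radians(13.2);M=np.array([[np.cos(a),-np.sin(a)],[np.sin(a),np.cos(a)]])
for n,p in dict(tee=(-8,44),valve=(-8,-56),gauge=(0,55),coup=(0,-55),bayP=(-8,56)).items(): print(n,c+M@np.array(p)/1000)
E
python3 g.py .5193 -.147 .218 13.2
```

```text
clock: 10.05
position: [0.479, 0.3027, 0.0203]
ee_rot: [-0.033, 0.999, 0.0, 0.001]
ft_force: [-0.2, -2.1, 7.3]
grip_width: 0.253
grasp_force: 68.4
clock: 11.3
position: [0.4776, 0.302, 0.2177]
ee_rot: [-0.033, 0.999, -0.0, -0.001]
ft_force: [-0.4, -0.2, -2.3]
grip_width: 0.251
grasp_force: 68.8
tee [ 0.51866393 -0.14598934]
valve [ 0.54149902 -0.24334723]
gauge [ 0.5239407  -0.13345316]
coup [ 0.5490593  -0.24054684]
bayP [ 0.51592372 -0.13430639]
row [-0.25 -9.02  0.  ] [-1.000e-02 -0.000e+00  1.007e+01]
11.3 [0.4776 0.302  0.2177] [-176.3   93.7] j7 0.77 0.25
```

```bash
python3 -m pendant '[[0,-0.9,0,0,0,1.1,-1],[0,-2,0,0,0,2.4,-1],[0,-3.1,0,0,0,3.7,-1],[-0.1,-4.2,0,0,0,5,-1],[-0.1,-5.3,0,0,0,6.3,-1],[-0.2,-6.5,0,0,0,7.6,-1],[-0.26,-7.7,0,0,0,8.9,-1],[-0.26,-8.6,0,0,0,10,-1],[-0.26,-9,0,0,0,10.07,-1],[-0.26,-9,0,0,0,10.07,-1]]'
python3 - <<'E'
from h import *
p,d=manip.camera('wrist');cv2.imwrite('pics/w4.png',p[:,:,::-1])
cal=manip.get_calibration('wrist');W=fcloud(d,cal)
o=manip.get_obs();print(o['position'],yaw(o['ee_rot']),o['ft_force'])
E
python3 g.py .5187 -.146 .0245 13.2
```

```text
clock: 12.55
position: [0.52, -0.1464, 0.2181]
ee_rot: [0.621, 0.784, -0.0, -0.001]
ft_force: [0.3, -0.0, -1.1]
grip_width: 0.256
grasp_force: 69.0
[ 0.52023923 -0.14468304  0.21830577] [103.30760573  13.30763621] [ 0.25618825  0.7523324  -0.90400224]
row [-0.02 -0.03  3.88] [-0.   -0.01  0.01]
12.6 [ 0.5202 -0.1447  0.2183] [103.3  13.3] j7 0.33 0.25
```

View pics/w4.png

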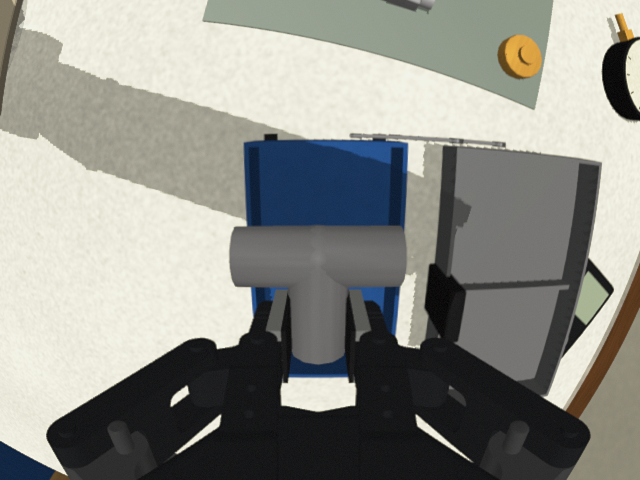

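```bash
python3 -m pendant '[[0,-0.03,0.9,0,0,0,-1],[0,-0.03,2,0,0,0,-1],[0,-0.03,2.8,0,0,0,-1],[0,-0.03,3.4,0,0,0,-1],[0,-0.03,3.7,0,0,0,-1],[0,-0.03,3.88,0,0,0,-1],[0,-0.03,3.88,0,0,0,-1],[0,-0.03,3.88,0,0,0,-0.1],[0,-0.03,3.88,0,0,0,-0.1],[0,-0.03,3.88,0,0,0,-0.1]]'
python3 -m pendant '[[0,0,0,0,0,0,-0.1],[0,0,-0.6,0,0,0,-0.1],[0,0,-1.4,0,0,0,-0.1],[0,0,-2.4,0,0,0,-0.1],[0,0,-3.2,0,0,0,-0.1],[0,0,-3.8,0,0,0,0],[0,0,-3.8,0,0,0,0],[0,0,-3.8,0,0,0,0],[0,0,-3.8,0,0,0,0],[0,0,-3.8,0,0,0,0]]'
python3 g.py .545 .075 .2 0
python3 g.py .545 .075 .2 -2
```

```text
clock: 13.85
position: [0.5192, -0.1463, 0.0254]
ee_rot: [0.621, 0.784, 0.0, 0.001]
ft_force: [0.7, -0.4, -0.2]
grip_width: 0.449
grasp_force: 0.0
clock: 15.1
position: [0.5185, -0.146, 0.214]
ee_rot: [0.621, 0.784, -0.0, -0.001]
ft_force: [-0.8, -0.3, -0.3]
grip_width: 0.501
grasp_force: 0.0
row [4.18 1.52 0.28] [-0.01 -0.    1.65]
15.1 [ 0.5185 -0.146   0.214 ] [103.2  13.2] j7 0.33 0.5
row [4.18 1.52 0.28] [-0.01 -0.    1.9 ]
15.1 [ 0.5185 -0.146   0.214 ] [103.2  13.2] j7 0.33 0.5
```

```bash
python3 -m pendant '[[0.8,0.2,0,0,0,-1.3,0],[1.8,0.5,0,0,0,-2.6,0],[2.8,0.9,0,0,0,-3.9,0],[3.6,1.2,0.1,0,0,-5.2,0],[4.18,1.4,0.2,0,0,-6.5,0],[4.18,1.5,0.3,0,0,-7.8,0],[4.18,1.5,0.3,0,0,-9.1,0],[4.18,1.5,0.3,0,0,-9.6,0],[4.18,1.5,0.3,0,0,-9.6,0],[4.18,1.5,0.3,0,0,-9.6,0]]'
python3 - <<'E'
from h import *
blobs(.545,.075,.05,save='pics/w5.png')
for r in manip.tip_of('valve','wrist'): print(r['p'],r['pixel'],fish([r['pixel']],manip.get_calibration('wrist'),.003))
E
python3 g.py .545 .075 .02 90
```

```text
clock: 16.35
position: [0.5442, 0.0744, 0.1996]
ee_rot: [0.001, 1.0, -0.0, -0.0]
ft_force: [-0.3, -0.5, 0.0]
grip_width: 0.501
grasp_force: 0.0
ground 0.004311573366533011
1918 [319. 219.] [0.5422 0.0757 0.0312] zmax 0.0452 [545.5  75.7] [26.3 61.5] 87.1 x [0.515 0.575] y [0.063 0.089]
0.75 [317.2, 216.0] [[0.54639902 0.07390671 0.003     ]]
row [-0.02  0.01  3.59] [-0.   -0.   -0.01]
16.45 [0.5442 0.0744 0.1997] [179.9  89.9] j7 1.16 0.5
```

View pics/w5.png

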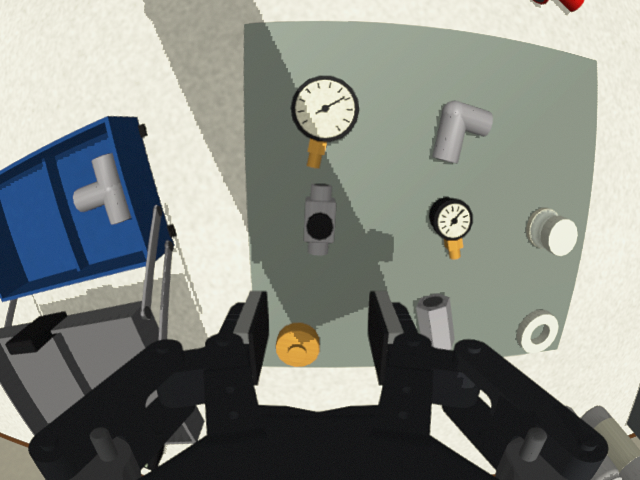

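```bash
python3 -m pendant '[[-0.03,0.03,1,0,0,0.36,0],[-0.03,0.03,2,0,0,0.36,0],[-0.03,0.03,2.9,0,0,0.36,0],[-0.03,0.03,3.4,0,0,0.36,0],[-0.03,0.03,3.6,0,0,0.36,0],[-0.03,0.03,3.6,0,0,0.36,0],[-0.03,0.03,3.6,0,0,0.36,-1],[-0.03,0.03,3.6,0,0,0.36,-1],[-0.03,0.03,3.6,0,0,0.36,-1],[-0.03,0.03,3.6,0,0,0.36,-1]]'
python3 -m pendant '[[0,0,0,0,0,0,-1],[0,0,-0.5,0,0,0,-1],[0,0,-1.2,0,0,0,-1],[0,0,-2,0,0,0,-1],[0,0,-2.8,0,0,0,-1],[0,0,-3.4,0,0,0,-1],[0,0,-3.8,0,0,0,-1],[0,0,-3.8,0,0,0,-1],[0,0,-3.8,0,0,0,-1],[0,0,-3.8,0,0,0,-1]]'
python3 g.py .5415 -.2433 .21 13.2
```

```text
clock: 17.7
position: [0.5467, 0.0762, 0.0213]
ee_rot: [0.025, 1.0, -0.0, 0.001]
ft_force: [-0.5, 0.2, 6.9]
grip_width: 0.29
grasp_force: 69.8
clock: 18.95
position: [0.5452, 0.0758, 0.2085]
ee_rot: [0.025, 1.0, -0.0, -0.001]
ft_force: [0.7, -0.2, -1.7]
grip_width: 0.289
grasp_force: 69.0
row [-0.25 -6.38 -0.03] [-0.01 -0.01  9.24]
18.95 [0.5452 0.0758 0.2085] [177.1  87.1] j7 1.12 0.29
```

```bash
python3 -m pendant '[[0,-0.7,0,0,0,1.2,-1],[0,-1.6,0,0,0,2.5,-1],[0,-2.6,0,0,0,3.8,-1],[-0.1,-3.6,0,0,0,5.1,-1],[-0.1,-4.6,0,0,0,6.4,-1],[-0.2,-5.5,0,0,0,7.7,-1],[-0.25,-6.1,0,0,0,9,-1],[-0.25,-6.38,0,0,0,9.24,-1],[-0.25,-6.38,0,0,0,9.24,-1],[-0.25,-6.38,0,0,0,9.24,-1]]'
python3 g.py .5415 -.2433 .0245 13.2
```

```text
clock: 20.2
position: [0.5424, -0.2413, 0.2097]
ee_rot: [0.619, 0.785, 0.0, -0.0]
ft_force: [0.2, -0.3, -1.7]
grip_width: 0.29
grasp_force: 69.2
row [-0.04 -0.03  3.7 ] [ 0.   -0.01  0.03]
20.2 [ 0.5424 -0.2413  0.2097] [103.4  13.4] j7 0.45 0.29
```

```bash
python3 -m pendant '[[0,-0.03,0.9,0,0,0,-1],[0,-0.03,2,0,0,0,-1],[0,-0.03,2.8,0,0,0,-1],[0,-0.03,3.3,0,0,0,-1],[0,-0.03,3.55,0,0,0,-1],[0,-0.03,3.7,0,0,0,-1],[0,-0.03,3.7,0,0,0,-1],[0,-0.03,3.7,0,0,0,-0.1],[0,-0.03,3.7,0,0,0,-0.1],[0,-0.03,3.7,0,0,0,-0.1]]'
python3 -m pendant '[[0,0,0,0,0,0,-0.1],[0,0,-0.6,0,0,0,-0.1],[0,0,-1.4,0,0,0,-0.1],[0,0,-2.4,0,0,0,-0.1],[0,0,-3.2,0,0,0,-0.1],[0,0,-3.8,0,0,0,0],[0,0,-3.8,0,0,0,0],[0,0,-3.8,0,0,0,0],[0,0,-3.8,0,0,0,0],[0,0,-3.8,0,0,0,0]]'
python3 - <<'E'
from h import *
p,d=manip.camera('wrist');cv2.imwrite('pics/w6.png',p[:,:,::-1])
E
python3 g.py .620 -.1687 .2 13.2;python3 g.py .620 -.1687 .1287 13.2
```

```text
clock: 21.45
position: [0.5409, -0.2438, 0.0254]
ee_rot: [0.621, 0.784, 0.0, 0.001]
ft_force: [0.5, -0.5, -0.2]
grip_width: 0.449
grasp_force: 0.0
clock: 22.7
position: [0.5403, -0.2435, 0.214]
ee_rot: [0.621, 0.784, -0.0, -0.001]
ft_force: [-0.1, 0.1, -0.2]
grip_width: 0.498
grasp_force: 0.0
row [1.09 1.89 0.28] [-0.01 -0.   -0.  ]
22.75 [ 0.5404 -0.2435  0.2142] [103.2  13.2] j7 0.45 0.5
row [1.09 1.89 1.71] [-0.01 -0.   -0.  ]
22.75 [ 0.5404 -0.2435  0.2142] [103.2  13.2] j7 0.45 0.5
```

View pics/w6.png

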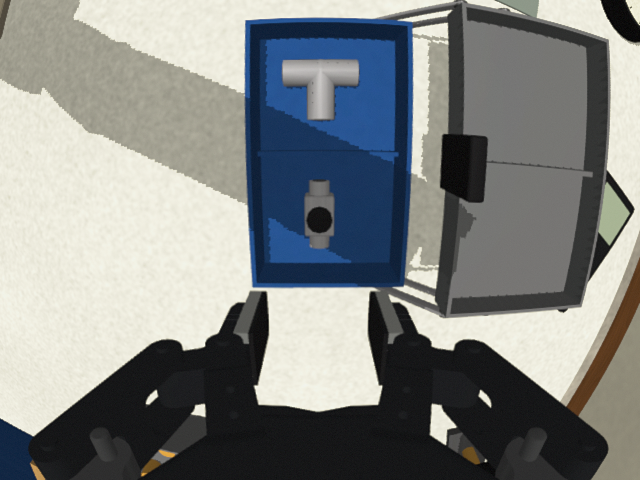

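Tee (320,85) and valve (319,215) lie flat, one per bay. Closing the tray.

```bash
python3 -m pendant '[[0.5,0.9,-0.3,0,0,0,0],[1.09,1.87,-0.3,0,0,0,0],[1.09,1.87,0,0,0,0,0],[1.09,1.87,0.8,0,0,0,0],[1.09,1.87,1.4,0,0,0,0],[1.09,1.87,1.7,0,0,0,0],[1.09,1.87,1.7,0,0,0,-1],[1.09,1.87,1.7,0,0,0,-1],[1.09,1.87,1.7,0,0,0,-1],[1.09,1.87,1.7,0,0,0,-1]]' 50
python3 - <<'E'
import numpy as np
f=lambda q:np.array([2*(np.sin(q-1.047)+.866),-2*(np.cos(q-1.047)-.5)])
Q=np.linspace(1.745,0,21)
print(*[np.round(f(q)-f(Q[0]),2).tolist() for q in Q[1:11]]);print(*[np.round(f(q)-f(Q[10]),2).tolist() for q in Q[11:]])
E
```

```text
clock: 24.0
position: [0.6197, -0.1695, 0.1308]
ee_rot: [0.621, 0.784, 0.0, 0.001]
ft_force: [0.3, -0.4, 1.8]
grip_width: 0.131
grasp_force: 51.0
[-0.14, -0.11] [-0.29, -0.2] [-0.44, -0.28] [-0.6, -0.35] [-0.77, -0.4] [-0.94, -0.44] [-1.11, -0.46] [-1.29, -0.47] [-1.46, -0.46] [-1.63, -0.44]
[-0.17, 0.04] [-0.34, 0.09] [-0.5, 0.16] [-0.65, 0.24] [-0.8, 0.33] [-0.94, 0.44] [-1.07, 0.56] [-1.18, 0.68] [-1.29, 0.82] [-1.38, 0.97]
```

```bash
python3 -m pendant '[[0,-0.14,-0.11,0,0,0,-1],[0,-0.29,-0.2,0,0,0,-1],[0,-0.44,-0.28,0,0,0,-1],[0,-0.6,-0.35,0,0,0,-1],[0,-0.77,-0.4,0,0,0,-1],[0,-0.94,-0.44,0,0,0,-1],[0,-1.11,-0.46,0,0,0,-1],[0,-1.29,-0.47,0,0,0,-1],[0,-1.46,-0.46,0,0,0,-1],[0,-1.63,-0.44,0,0,0,-1]]' && python3 -m pendant '[[0,-0.17,0.04,0,0,0,-1],[0,-0.34,0.09,0,0,0,-1],[0,-0.5,0.16,0,0,0,-1],[0,-0.65,0.24,0,0,0,-1],[0,-0.8,0.33,0,0,0,-1],[0,-0.94,0.44,0,0,0,-1],[0,-1.07,0.56,0,0,0,-1],[0,-1.18,0.68,0,0,0,-1],[0,-1.28,0.81,0,0,0,-1],[0,-1.35,0.92,0,0,0,-1]]'
```

```text
clock: 25.25
position: [0.5392, -0.1882, 0.1518]
ee_rot: [0.621, 0.784, -0.0, 0.0]
ft_force: [2.6, -3.6, 1.0]
grip_width: 0.125
grasp_force: 50.9
clock: 26.5
position: [0.4742, -0.2035, 0.1052]
ee_rot: [0.621, 0.784, 0.0, 0.001]
ft_force: [8.2, -4.6, -3.7]
grip_width: 0.128
grasp_force: 50.4
```

```bash
python3 -m pendant '[[0,-0.02,0.03,0,0,0,-1],[0,-0.03,0.06,0,0,0,-1],[0,-0.04,0.09,0,0,0,-1],[0,-0.04,0.1,0,0,0,-1],[0,-0.04,0.1,0,0,0,-1],[0,-0.04,0.1,0,0,0,-1],[0,-0.04,0.1,0,0,0,-1],[0,-0.04,0.1,0,0,0,-1],[0,-0.04,0.1,0,0,0,-1],[0,-0.04,0.1,0,0,0,-1]]'
```

```text
clock: 27.75
position: [0.4733, -0.2039, 0.1032]
ee_rot: [0.621, 0.784, 0.0, 0.002]
ft_force: [-1.7, 0.2, 25.0]
grip_width: 0.125
grasp_force: 54.5
```

```bash
python3 -m pendant '[[0,0,-0.06,0,0,0,-1],[0,0,-0.06,0,0,0,0],[0,0,-0.06,0,0,0,0],[0,0,-0.06,0,0,0,0],[0,0,-0.06,0,0,0,0],[0,0,-0.7,0,0,0,0],[0,0,-1.5,0,0,0,0],[0,0,-2,0,0,0,0],[0,0,-2,0,0,0,0],[0,0,-2,0,0,0,0]]'
python3 g.py .462 .077 .2 82
```

```text
clock: 29.0
position: [0.4717, -0.2035, 0.1999]
ee_rot: [0.621, 0.784, -0.0, -0.001]
ft_force: [0.5, 0.1, -0.5]
grip_width: 0.502
grasp_force: 0.0
row [5.51 1.09 0.  ] [-0.   -0.01 -8.6 ]
29.0 [ 0.4717 -0.2035  0.1999] [103.2  13.2] j7 0.48 0.5
```

```bash
python3 -m pendant '[[0.6,0.1,0,0,0,-1.2,0.3],[1.6,0.3,0,0,0,-2.5,0.6],[2.6,0.5,0,0,0,-3.8,0.8],[3.6,0.7,0,0,0,-5.1,0.8],[4.6,0.9,0,0,0,-6.4,0.8],[5.2,1.05,0,0,0,-7.7,0.8],[5.51,1.09,0,0,0,-8.6,0.8],[5.51,1.09,0,0,0,-8.6,0.8],[5.51,1.09,0,0,0,-8.6,0.8],[5.51,1.09,0,0,0,-8.6,0.8]]'
python3 - <<'E'
from h import *
W,p,l=blobs(.465,.077,.06,save='pics/w7.png')
# dial: white pixels near z .033
m=(np.hypot(W[...,0]-.462,W[...,1]-.077)<.05)&(W[...,2]>.026)
P=W[m];c,r=cv2.minEnclosingCircle((P[:,:2]*1000).astype(np.float32));print('top circle',c,r)
h=cv2.cvtColor(p,cv2.COLOR_RGB2HSV);br=(h[...,0]>8)&(h[...,0]<28)&(h[...,1]>130)&(np.hypot(W[...,0]-.465,W[...,1]-.077)<.065)
print('stem',W[br].mean(0),br.sum())
E
python3 g.py .462 .077 .018 82
```

```text
clock: 30.25
position: [0.4625, 0.076, 0.2005]
ee_rot: [0.072, 0.997, -0.0, -0.0]
ft_force: [0.5, -0.6, 0.4]
grip_width: 0.9
grasp_force: 0.0
ground 0.004286961258629818
3613 [320. 211.] [0.4543 0.0794 0.0339] zmax 0.0363 [459.4  73.9] [53.7 73.1] 52.2 x [0.427 0.498] y [0.055 0.105]
top circle (461.999755859375, 76.99978637695312) 49.99844741821289
stem [0.48641295 0.07263095 0.03915147] 328
row [0.01 0.02 3.65] [-0.   -0.   -0.02]
30.3 [0.4625 0.0762 0.2006] [171.8  81.8] j7 1.12 0.9
```

View pics/w7.png

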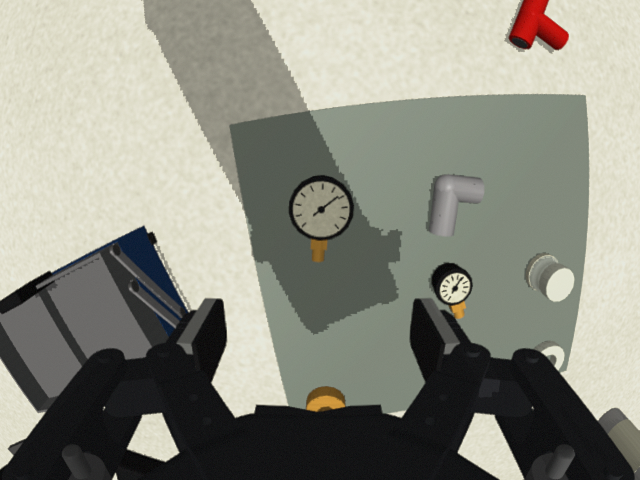

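```bash
python3 - <<'E'
from h import *
cal=manip.get_calibration('wrist')
a=fish([[321,207.5],[289,208],[353,208],[321,176],[321,239]],cal,.033);b=fish([[318,261]],cal,.018);print(a,b,np.degrees(np.arctan2(b[0,1]-a[0,1],b[0,0]-a[0,0])))
E
python3 g.py .4535 .079 .018 80
```

```text
[[0.45123449 0.080412   0.033     ]
 [0.44788381 0.05444322 0.033     ]
 [0.45528504 0.10631944 0.033     ]
 [0.42558074 0.08404048 0.033     ]
 [0.47781223 0.07666538 0.033     ]] [[0.50220311 0.07064773 0.018     ]] -10.844988503754069
row [0.19 0.03 3.65] [-0.   -0.    0.23]
30.3 [0.4625 0.0762 0.2006] [171.8  81.8] j7 1.12 0.9
```

```bash
python3 -m pendant '[[0.21,0.05,1,0,0,0.29,0.8],[0.21,0.05,2,0,0,0.29,0.8],[0.21,0.05,2.9,0,0,0.29,0.8],[0.21,0.05,3.4,0,0,0.29,0.8],[0.21,0.05,3.64,0,0,0.29,0.8],[0.21,0.05,3.64,0,0,0.29,0.8],[0.21,0.05,3.64,0,0,0.29,-1],[0.21,0.05,3.64,0,0,0.29,-1],[0.21,0.05,3.64,0,0,0.29,-1],[0.21,0.05,3.64,0,0,0.29,-1]]' 60
python3 -m pendant '[[0,0,0,0,0,0,-1],[0,0,-0.5,0,0,0,-1],[0,0,-1.2,0,0,0,-1],[0,0,-2,0,0,0,-1],[0,0,-2.8,0,0,0,-1],[0,0,-3.4,0,0,0,-1],[0,0,-3.9,0,0,0,-1],[0,0,-3.9,0,0,0,-1],[0,0,-3.9,0,0,0,-1],[0,0,-3.9,0,0,0,-1]]'
python3 - <<'E'
import numpy as np
c=np.array([.5365,-.187]);a=np.radians(13.2);M=np.array([[np.cos(a),-np.sin(a)],[np.sin(a),np.cos(a)]])
for n,p in dict(gauge=(3,66),coup=(3,-55)).items(): print(n,c+M@np.array(p)/1000)
E
python3 g.py .5244 -.122 .21 13.2
```

```text
clock: 31.55
position: [0.4533, 0.0809, 0.0204]
ee_rot: [0.09, 0.996, -0.0, 0.001]
ft_force: [-4.7, -1.7, 13.0]
grip_width: 0.601
grasp_force: 59.9
clock: 32.8
position: [0.4518, 0.0809, 0.2128]
ee_rot: [0.09, 0.996, -0.0, -0.001]
ft_force: [-0.3, 0.1, -2.4]
grip_width: 0.599
grasp_force: 62.8
gauge [ 0.52434958 -0.12205874]
coup [ 0.55198003 -0.23986179]
row [-2.16 -3.73  0.05] [-0.01 -0.01  8.31]
32.8 [0.4518 0.0809 0.2128] [169.7  79.7] j7 1.1 0.6
```

```bash
python3 -m pendant '[[-0.2,-0.4,0,0,0,1.2,-1],[-0.5,-0.9,0,0,0,2.5,-1],[-0.9,-1.5,0,0,0,3.8,-1],[-1.3,-2.2,0,0,0,5.1,-1],[-1.7,-2.9,0,0,0,6.4,-1],[-2,-3.4,0,0,0,7.7,-1],[-2.16,-3.73,0,0,0,8.31,-1],[-2.16,-3.73,0,0,0,8.31,-1],[-2.16,-3.73,0,0,0,8.31,-1],[-2.16,-3.73,0,0,0,8.31,-1]]'
python3 - <<'E'
from h import *
p,d=manip.camera('wrist');cv2.imwrite('pics/w8.png',p[:,:,::-1])
E
python3 g.py .5244 -.122 .078 13.2
```

```text
clock: 34.05
position: [0.5251, -0.1207, 0.2138]
ee_rot: [0.62, 0.784, 0.0, -0.0]
ft_force: [-0.1, 0.4, -3.1]
grip_width: 0.6
grasp_force: 62.8
row [-0.02 -0.02  2.72] [0.   0.   0.01]
34.1 [ 0.5251 -0.121   0.2139] [103.3  13.3] j7 0.26 0.6
```

View pics/w8.png

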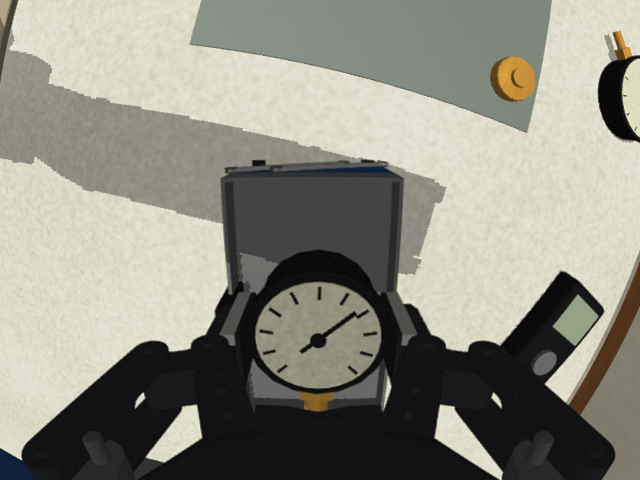

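```bash
python3 -m pendant '[[0,-0.02,0.8,0,0,0,-1],[0,-0.02,1.6,0,0,0,-1],[0,-0.02,2.2,0,0,0,-1],[0,-0.02,2.5,0,0,0,-1],[0,-0.02,2.7,0,0,0,-1],[0,-0.02,2.71,0,0,0,-1],[0,-0.02,2.71,0,0,0,-1],[0,-0.02,2.71,0,0,0,0.45],[0,-0.02,2.71,0,0,0,0.45],[0,-0.02,2.71,0,0,0,0.45]]'
python3 -m pendant '[[0,0,0,0,0,0,0.45],[0,0,-0.6,0,0,0,0.45],[0,0,-1.4,0,0,0,0.45],[0,0,-2.4,0,0,0,0.45],[0,0,-2.6,0,0,0,0.3],[0,0,-2.6,0,0,0,0.1],[0,0,-2.6,0,0,0,0.1],[0,0,-2.6,0,0,0,0.1],[0,0,-2.6,0,0,0,0.1],[0,0,-2.6,0,0,0,0.1]]'
python3 g.py .645 .188 .2 105
python3 g.py .645 .188 .2 -75
```

```text
clock: 35.35
position: [0.5244, -0.1222, 0.0786]
ee_rot: [0.621, 0.784, 0.0, 0.0]
ft_force: [0.3, -0.0, -0.1]
grip_width: 0.73
grasp_force: 0.0
clock: 36.6
position: [0.5241, -0.1221, 0.208]
ee_rot: [0.621, 0.784, -0.0, -0.0]
ft_force: [0.5, -0.6, 0.2]
grip_width: 0.55
grasp_force: 0.0
row [5.49 3.77 0.16] [-0.    0.   11.02]
36.6 [ 0.5241 -0.1221  0.208 ] [103.2  13.2] j7 0.26 0.55
row [5.49 3.77 0.16] [-0.    0.   11.02]
36.6 [ 0.5241 -0.1221  0.208 ] [103.2  13.2] j7 0.26 0.55
```

```bash
python3 -m pendant '[[0.6,0.4,0,0,0,-1.3,0],[1.4,1,0,0,0,-2.6,0],[2.2,1.5,0,0,0,-3.9,0],[3,2.1,0,0,0,-5.2,0],[3.8,2.6,0,0,0,-6.5,0],[4.6,3.1,0,0,0,-7.8,0],[5.2,3.6,0.1,0,0,-9.1,0],[5.49,3.77,0.16,0,0,-10.4,0],[5.49,3.77,0.16,0,0,-11.7,0],[5.49,3.77,0.16,0,0,-11.7,0]]'
python3 - <<'E'
from h import *
blobs(.648,.188,.05,save='pics/w9.png')
E
python3 g.py .65 .188 .02 107
```

```text
clock: 37.85
position: [0.6451, 0.1882, 0.1998]
ee_rot: [-0.145, 0.989, 0.0, -0.0]
ft_force: [0.5, 0.3, 0.2]
grip_width: 0.503
grasp_force: 0.0
ground 0.004291909250992043
2443 [319. 225.] [0.6479 0.1899 0.0306] zmax 0.0356 [649.4 190.5] [51.2 34.4] 16.1 x [0.623 0.675] y [0.171 0.21 ]
row [-0.09 -0.03  3.6 ] [ 0.   -0.   -0.06]
37.9 [0.6452 0.1879 0.2   ] [-163.5  106.5] j7 1.19 0.5
```

View pics/w9.png

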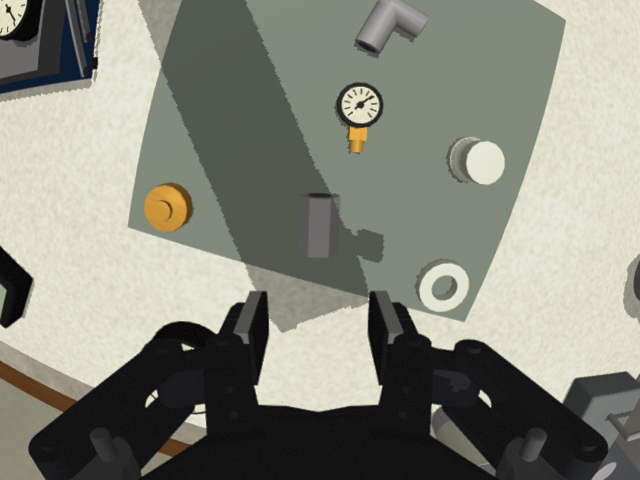

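```bash
python3 -m pendant '[[-0.08,0.03,0.8,0,0,0.05,0.4],[-0.08,0.03,1.8,0,0,0.05,0.4],[-0.08,0.03,2.8,0,0,0.05,0.4],[-0.08,0.03,3.4,0,0,0.05,0.4],[-0.08,0.03,3.63,0,0,0.05,0.4],[-0.08,0.03,3.63,0,0,0.05,0.4],[-0.08,0.03,3.63,0,0,0.05,-1],[-0.08,0.03,3.63,0,0,0.05,-1],[-0.08,0.03,3.63,0,0,0.05,-1],[-0.08,0.03,3.63,0,0,0.05,-1]]' 60
python3 -m pendant '[[0,0,0,0,0,0,-1],[0,0,-0.5,0,0,0,-1],[0,0,-1.2,0,0,0,-1],[0,0,-2,0,0,0,-1],[0,0,-2.8,0,0,0,-1],[0,0,-3.4,0,0,0,-1],[0,0,-3.9,0,0,0,-1],[0,0,-3.9,0,0,0,-1],[0,0,-3.9,0,0,0,-1],[0,0,-3.9,0,0,0,-1]]'
python3 g.py .552 -.2398 .21 13.2
```

```text
clock: 39.15
position: [0.6495, 0.191, 0.0209]
ee_rot: [-0.142, 0.99, -0.0, 0.001]
ft_force: [-1.3, -0.4, 6.0]
grip_width: 0.376
grasp_force: 59.1
clock: 40.4
position: [0.6481, 0.1904, 0.2126]
ee_rot: [-0.143, 0.99, -0.0, -0.001]
ft_force: [-0.3, -1.1, -2.1]
grip_width: 0.376
grasp_force: 60.1
row [ 4.27 -7.71  0.06] [ 1.000e-02 -1.000e-02 -1.085e+01]
40.4 [0.6481 0.1904 0.2126] [-163.6  106.4] j7 1.19 0.38
```

```bash
python3 -m pendant '[[0.4,-0.7,0,0,0,1.3,-1],[0.9,-1.6,0,0,0,2.6,-1],[1.5,-2.6,0,0,0,3.9,-1],[2,-3.6,0,0,0,5.2,-1],[2.6,-4.6,0,0,0,6.5,-1],[3.1,-5.6,0,0,0,7.8,-1],[3.6,-6.5,0,0,0,9.1,-1],[4,-7.2,0,0,0,10.4,-1],[4.27,-7.71,0,0,0,11.65,-1],[4.27,-7.71,0,0,0,11.65,-1]]'
python3 -m pendant '[[0,0,0,0,0,0,-1],[0,0,0,0,0,0,-1],[0,0,0,0,0,0,-1],[0,0,0,0,0,0,-1],[0,0,0,0,0,0,-1],[0,0,0,0,0,0,-1],[0,0,0,0,0,0,-1],[0,0,0,0,0,0,-1],[0,0,0,0,0,0,-1],[0,0,0,0,0,0,-1]]'
python3 g.py .552 -.2398 .078 13.2
python3 - <<'E'
from h import *
p,d=manip.camera('wrist');cv2.imwrite('pics/w10.png',p[:,:,::-1])
E
```

```text
clock: 41.65
position: [0.5511, -0.2423, 0.2127]
ee_rot: [0.624, 0.782, -0.001, -0.001]
ft_force: [-0.0, 0.4, -1.2]
grip_width: 0.373
grasp_force: 60.1
clock: 42.9
position: [0.5524, -0.2394, 0.2138]
ee_rot: [0.621, 0.784, -0.0, 0.0]
ft_force: [-0.1, 0.2, -1.7]
grip_width: 0.371
grasp_force: 60.1
row [-0.01 -0.01  2.72] [ 0.  0. -0.]
42.9 [ 0.5524 -0.2394  0.2138] [103.2  13.2] j7 0.4 0.37
```

View pics/w10.png

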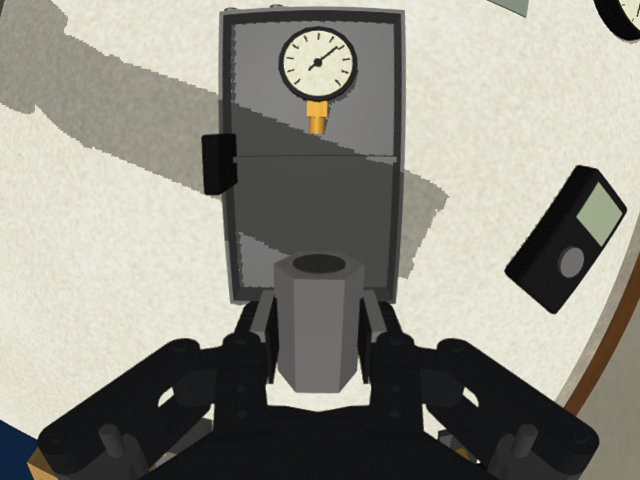

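Gauge lies dial up in its bay (317,62), tray home, coupling held level. Lowering.

```bash
python3 -m pendant '[[0,0,0.8,0,0,0,-1],[0,0,1.6,0,0,0,-1],[0,0,2.2,0,0,0,-1],[0,0,2.5,0,0,0,-1],[0,0,2.68,0,0,0,-1],[0,0,2.72,0,0,0,-1],[0,0,2.72,0,0,0,-1],[0,0,2.72,0,0,0,0.2],[0,0,2.72,0,0,0,0.2],[0,0,2.72,0,0,0,0.2]]'
python3 -m pendant '[[0,0,0,0,0,0,0.2],[0,0,-0.6,0,0,0,0.2],[0,0,-1.4,0,0,0,0.2],[0,0,-2.4,0,0,0,0.2],[0,0,-3,0,0,0,0.2],[0,0,-3,0,0,0,0.2],[0,0,-3,0,0,0,0.2],[0,0,-3,0,0,0,0.2],[0,0,-3,0,0,0,0.2],[0,0,-3,0,0,0,0.2]]'
python3 - <<'E'
from h import *
p,d=manip.camera('wrist');cv2.imwrite('pics/w11.png',p[:,:,::-1])
W=fcloud(d,manip.get_calibration('wrist'));W2=W[(d>0)]
a=np.radians(13.2);L=(W2[:,:2]-[.5365,-.187])@np.array([[np.cos(a),-np.sin(a)],[np.sin(a),np.cos(a)]])
for n,s in dict(rim_px=(abs(L[:,0]-63)<0,)).items(): pass
z=W2[:,2]
for n,k in dict(floor=(abs(L[:,0]-.045)<.01)&(abs(abs(L[:,1])-.09)<.01),coup=(abs(L[:,0])<.02)&(abs(L[:,1]+.055)<.02)).items(): print(n,np.median(z[k]),k.sum())
E
```

```text
clock: 44.2
position: [0.5526, -0.2394, 0.0782]
ee_rot: [0.621, 0.784, 0.0, 0.0]
ft_force: [0.2, 0.8, 0.3]
grip_width: 0.604
grasp_force: 0.0
clock: 45.45
position: [0.5523, -0.2393, 0.2274]
ee_rot: [0.621, 0.784, -0.0, -0.0]
ft_force: [-0.4, 0.3, -0.4]
grip_width: 0.597
grasp_force: 0.0
floor 0.05942349508552991 1081
coup 0.29965395718936183 15787
```

View pics/w11.png

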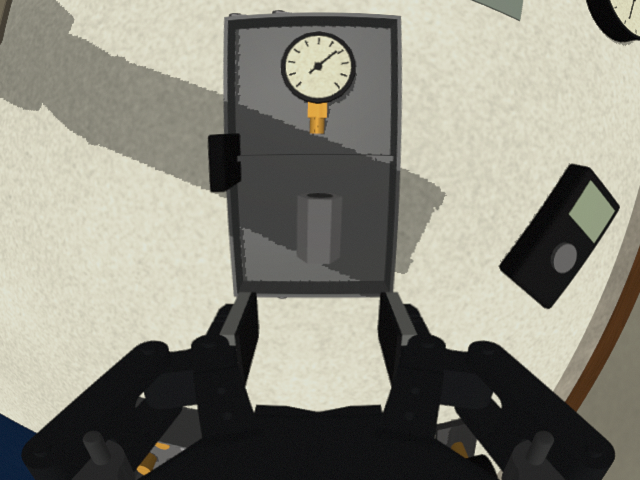

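Gauge (318,65) and coupling (319,228) lie in separate tray bays; the tray floor reads 59 mm, i.e. home, and the gripper is clear.

```bash
python3 -c "
from workcell import manip
print(manip.hand_in())"
```

```text
the job is handed in; nothing more can be done
None
```

The job is handed in at about 45 s of the 144 s (no verdict came back). The tee and needle valve lie flat under the closed tray, the large gauge (dial up) and coupling are in their tray bays, and I never touched the small gauge or elbow.

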